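# Straighten the row of tins with the ruler

## Task

On the wooden cover board over the range, pick up the wide metal ruler by its black grip and use its long straight edge to push the three scattered tins across the board, until they stand upright in one straight row with their pushed sides just at the dark inlaid line. Leave the ruler lying flat on the board. Do not touch the tins with the gripper or tip them over, and leave the three spice jars behind them where they stand.

Things in the scene. Friction and masses are not known exactly. Their poses are not given: they have to be found in the camera images.
- guide_line (a point): dark inlaid line, 6 mm wide, 310 long, on the pale fixed cover board (320 x 500 x 18 mm). Point: on the board's top, on the line's edge nearest the ruler, abreast the middle of the row. x along the line (away from the robot), y across the board to the ruler's side (left), z up. Tins start at y = -10 to +55 mm, about 90 mm apart in x; pushed in -y they belong at y = -38 mm (ruler-side faces at 0)
- ruler: loose aluminium ruler 320 x 95 x 8 mm, 0.25 kg, with an upright black grip 120 long, 16 wide, its top 53 mm above the underside. Origin: underside, below the grip's middle; x along its length (-160 to 160 mm), z up. Straight pushing edge with ticks at y = -70 mm, back edge at y = 25 mm. Starts flat on the board, ticks towards the tins. Grasp across the 16 mm
- tin_a: one of three alike food tins, loose, 75 mm diameter, 58 mm high, 0.26 kg; origin at the centre of its underside, z up, yaw without meaning. Stands on the board
- tin_b: one of three alike food tins, loose, 75 mm diameter, 58 mm high, 0.26 kg; origin at the centre of its underside, z up, yaw without meaning. Stands on the board
- tin_c: one of three alike food tins, loose, 75 mm diameter, 58 mm high, 0.26 kg; origin at the centre of its underside, z up, yaw without meaning. Stands on the board
- red_jar: 45 x 106 mm high, red-capped spice jar, loose, a bystander; origin at the centre of its underside
- white_jar: 47 x 98 mm high, white-capped spice jar, loose, a bystander; origin at the centre of its underside
- green_jar: 40 x 105 mm high, black-capped, green-labelled spice jar, loose, a bystander; origin at the centre of its underside

How it is judged:
By the outcome, as a careful person would: the job done as asked, in the order asked, and still so for the second after the job is handed in, with the robot touching nothing.
It also fails if it takes over 35 s, if anything falls off the work surface, if the arm or the gripper's body presses on something with over 40 N, if the wrist force passes 120 N, or if a joint passes its speed limit or range.

## Robot

A 7-joint arm with a two-finger parallel gripper is mounted at the origin on a cart in front of the work surface, level with it; the furniture and walls round the work are solid. World frame = base frame: x ahead of the robot, y to its left, z up, the work surface at z = 0. Lengths are in m, angles in rad, forces in N, time in s.
With the tool pointing down it reaches from about 0.4 to 0.875 m from the base axis. Payload 6.5 kg.
Tool frame: the origin (TCP) lies midway between the tips of the shut fingers; the grasp point (between the pads) lies 19 mm behind it; z points along the fingers, x is the direction in which the jaws open and shut, and the axes are right-handed (so a half turn about z gives the same grasp; the last joint's range is limited). The gripper opens to 85 mm and grips with 20 to 120 N. Pads are 22 mm wide; open, the fingers measure 114 mm over their backs; the gripper's body (76 mm by 85 mm) begins 54 mm behind the grasp point. The pads swing forward as they close: fully open they stand 13 mm farther back than shut.
Start: joints at [-1.266, 0.536, -0.004, 1.538, 0.003, 1.067, -0.071], TCP at [0.236, 0.606, 0.231] pointing down, gripper open.
Joint ranges: [-2.7, 2.7], [-0.37, 2.16], [-1.27, 1.26], [0.24, 2.4], [-1.31, 4.45], [0.19, 1.91], [-2.76, 2.76]. Speed limits (rad/s): [2.39, 2.39, 3.14, 3.14, 3.14, 3.14, 3.14].

## Interface

Orientations are given as a unit quaternion [x, y, z, w].
In Python, from station import * gives the robot as it stands.
- The arm moves only by the shell command python3 -m creep 'ROWS' [FORCE]. ROWS is JSON, a list of rows, each an object with "dp": the shift along the world's x, y, z in mm, a list of three; "yaw": the turn about the world's z in rad; "hand": the opening, from 0 (shut) to 1 (fully open). A call has 1 to 10 rows; each row is the pose to reach, as a shift and turn from the pose commanded when the call began; what a row does not reach only later rows make up. A row lasts 1/8 s, in which the tool goes at most 62.5 mm and 10.7 degrees, less where a joint would pass 70% of its speed; a pose out of reach is approached as far as the arm can. A call with a gripper value outside its range is refused whole. The fingers move at their own pace and stop on an object; FORCE is the grip in N (left out, the last holds). Time passes only in rows, so rows that repeat a pose let the fingers close. It gives the time, the measured TCP pose, the force and the opening at its end, in the units of the state.
- observe(): the state, without advancing time (a new reading comes with each control period).
- get_image(name): name is "scene" or "top"; returns the picture (420x560x3 uint8, red, green, blue); there is no depth.
- calibration(name): a dict with "fx", "fy", "cx", "cy" (pixels), "origin" and "orientation" of the camera in the world. Camera axes: x right, y down, z forward; pixel columns grow to the right and rows downward; lengths in m; the calibration is good to about 2 mm. A picture is of the moment at which its call begins. calibration takes no time and is no camera call.
- sign_off(): hands the job in, once; it reports no verdict.
The state is a dict: "time_s": time; "q": joint angles; "joint_velocities": joint speeds; "joint_efforts": joint torques, N m; "ee_pos": TCP position; "ee_rot": TCP orientation; "force": force on the tool from outside, world axes, zero at the start; "ft_torque": the same for the moment, N m; "gripper_width": finger opening in m.
Only numpy, scipy, OpenCV 4.12 (cv2) and the standard library are available. Lean on these libraries where they do the work, as an engineer would, in place of code of your own. Each camera call takes 0.05 s, during which the arm holds its last target. There are 200 camera calls.

## Working session

There is one attempt and no reset: what is moved stays moved. The work goes in short steps, Python scripts to look and compute and a shell command to move; the robot and the scene stay as the last step left them, time stands still between calls to the robot, and variables do not carry over. Pictures are saved under pics/ and viewed, about 8 in all and at most 12, crops included, and the job is handed in when it is done.

```bash
ls; mkdir -p pics
python3 - <<'E'
from station import *
import cv2
for n in("scene","top"):
    cv2.imwrite(f"pics/{n}0.png",get_image(n)[:,:,::-1]); print(n,calibration(n))
s=observe();print(s["time_s"],s["ee_pos"],s["ee_rot"],s["gripper_width"])
E
```

```text
pics
scene {'fx': 381.10085977022754, 'fy': 381.10085977022754, 'cx': 279.8529257640786, 'cy': 207.6559149713706, 'origin': array([0.13165281, 0.45453499, 0.57876971]), 'orientation': array([-0.32369921,  0.83423969, -0.41977154,  0.15183813])}
top {'fx': 466.9804364688657, 'fy': 466.9804364688657, 'cx': 278.39207443670483, 'cy': 206.82891379111254, 'origin': array([ 0.42595146, -0.04635889,  1.07030886]), 'orientation': array([ 0.71177768, -0.69756332,  0.06023794, -0.05611891])}
0.1 [0.23533048 0.60530225 0.23051687] [ 8.25306009e-01  5.64685210e-01 -6.06890810e-04  4.87193302e-04] 0.08513932093812485
```

View pics/top0.png

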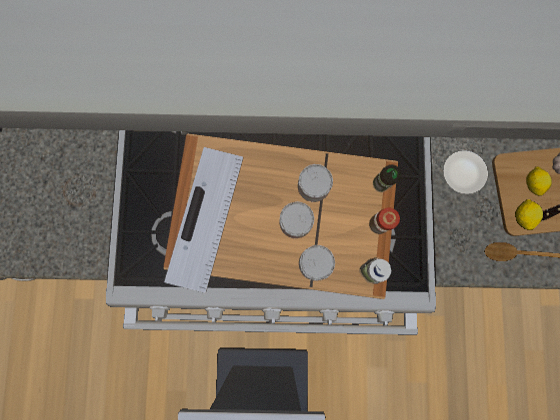

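View pics/scene0.png

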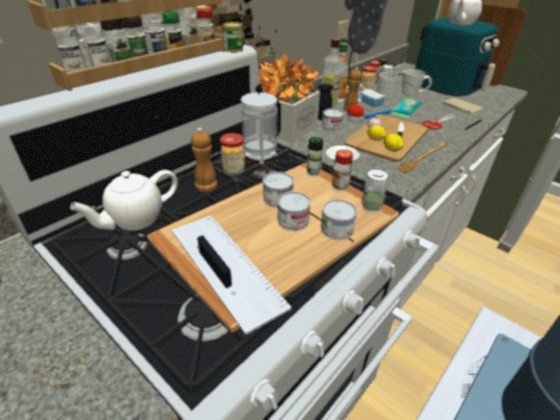

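Top view: the ruler spans roughly (207,148) to (186,290), with its black grip at (193,214). The tins are at (315,182), (297,219) and (317,262). The dark line runs from (327,153) to (313,287), and the jars are beyond it at (387,178), (387,219) and (377,270). The scene view agrees.

```bash
cat > h.py <<'E'
from station import *
import cv2, numpy as np
from scipy.spatial.transform import Rotation as R
def ray(n,p):
    c=calibration(n);d=np.array([(p[0]-c["cx"])/c["fx"],(p[1]-c["cy"])/c["fy"],1])
    return np.array(c["origin"]),R.from_quat(c["orientation"]).apply(d)
def plane(n,p,z):
    o,d=ray(n,p);return o+d*(z-o[2])/d[2]
def tri(p,q):
    o,d=ray("top",p);a,b=ray("scene",q)
    s=np.linalg.lstsq(np.c_[d,-b],a-o,rcond=None)[0]
    x=o+d*s[0];y=a+b*s[1];return (x+y)/2,np.linalg.norm(x-y)
def proj(n,X):
    c=calibration(n);v=R.from_quat(c["orientation"]).inv().apply(np.array(X)-c["origin"])
    return v[0]/v[2]*c["fx"]+c["cx"],v[1]/v[2]*c["fy"]+c["cy"]
E
python3 - <<'E'
from h import *
np.set_printoptions(precision=4,suppress=True)
t=cv2.imread("pics/top0.png")
for p,q in [((207,148),(174,222)),((243,155),(214,217)),((206,291),(289,305)),((166,283),(245,328)),((400,160),(308,165)),((385,297),(400,212))]: print(*tri(p,q))
hsv=cv2.cvtColor(t,cv2.COLOR_BGR2HSV)
roi=np.zeros(t.shape[:2],np.uint8);roi[132:300,160:260]=1
m=((hsv[...,1]<60)&(hsv[...,2]>125)&(roi>0)).astype(np.uint8)
m=cv2.morphologyEx(m,cv2.MORPH_OPEN,np.ones((5,5)))
c=max(cv2.findContours(m,0,1)[0],key=cv2.contourArea);r=cv2.minAreaRect(c);print("ruler",r,cv2.boxPoints(r))
k=((hsv[...,2]<60)&(roi>0)).astype(np.uint8);k[:175]=0;k[255:]=0;k[:,:178]=0;k[:,210:]=0
c=max(cv2.findContours(k,0,1)[0],key=cv2.contourArea);print("grip",cv2.minAreaRect(c))
# line: darkest column per row
for row in (155,160,205,225,240,245,280,284):
    print(row,t[row,308:334].sum(1)//3)
g=cv2.GaussianBlur(cv2.cvtColor(t,cv2.COLOR_BGR2GRAY),(3,3),1)
sub=g[150:290,270:345];b=cv2.resize(sub,None,fx=4,fy=4,interpolation=cv2.INTER_CUBIC)
C=cv2.HoughCircles(b,cv2.HOUGH_GRADIENT,1,100,param1=80,param2=20,minRadius=55,maxRadius=85);print(C[0]/4+[270,150,0])
cv2.imwrite("pics/crop1.png",cv2.resize(t[130:305,155:410],None,fx=3,fy=3,interpolation=cv2.INTER_CUBIC))
E
```

```text
[0.7312 0.1165 0.0433] 0.0058889098857088755
[0.7164 0.0297 0.0177] 0.012866250835422604
[0.4088 0.1052 0.0233] 0.0002598860852141595
[0.4265 0.1945 0.0295] 0.005490119682809483
[ 0.7198 -0.3382 -0.0003] 0.006077827956642269
[ 0.3999 -0.2927  0.0176] 0.007321247650116565
ruler ((209.5, 223.5), (151.0, 99.0), 90.0) [[160. 148.]
 [259. 148.]
 [259. 299.]
 [160. 299.]]
grip ((192.5, 213.5), (9.913251876831055, 54.52288055419922), 16.189205169677734)
155 [134 132 134 134 131 130 133 133 135 132 129 132 134 128 130 131 135 107
  43  53 114 137 134 133 134 134]
160 [119 120 126 126 130 126 130 128 131 130 133 126 131 133 131 134 130  50
  49  77 137 132 132 130 130 132]
205 [133 130 126 125 127 126 124 125 124 124 122 103  51  60 110 125 124 124
 125 128 128 129 129 129 132 133]
225 [156 154 150 115 131 138 136 135 135  71  58  76 140 136 134 136 135 137
 136 138 135 136 139 137 139 137]
240 [134 132 135 135 138 137 133  79  53  65 134 139 139 137 130 134 136 133
 134 135 135 137 134 135 133 134]
245 [134 131 133 136 136 130 112 112 103 124 137 133 152 147 135 138 135 134
 136 134 134 135 135 135 139 138]
280 [131 134 104  61  76 104 125 130 118 125 108 121 113 130 118 125 122 120
 123 126 119 122 120 116 115 118]
284 [133 133  61  58  83 134 131 128 130 132 132 133 127 127 127 127 127 130
 129 126 132 131 129 131 129 132]Traceback (most recent call last):
  File "<stdin>", line 17, in <module>
TypeError: 'NoneType' object is not subscriptable
```

Run:
```python
from h import *
np.set_printoptions(precision=4,suppress=True)
t=cv2.imread("pics/top0.png");hsv=cv2.cvtColor(t,cv2.COLOR_BGR2HSV)
print("samples",[hsv[y,x] for x,y in [(215,170),(180,270),(192,212),(222,255),(315,180),(297,215),(250,200)]])
zb=.018
m=(hsv[...,1]<70).astype(np.uint8)&(hsv[...,2]>90).astype(np.uint8)
m[:140]=0;m[290:]=0;m[:,:270]=0;m[:,340:]=0
for c in cv2.findContours(m,0,1)[0]:
    if cv2.contourArea(c)>200:
        (x,y),r=cv2.minEnclosingCircle(c);e=cv2.fitEllipse(cv2.convexHull(c));print("tin",x,y,r,e, plane("top",e[0],zb+.058),"diam at fx",2*r/467*(1.07-.076))
rp=[]
for row in range(150,291):
    seg=t[row,300:334].mean(1);w=np.clip(95-seg,0,None)
    if w.max()>30 and (w>0).sum()<=4: rp.append(((w*np.arange(300,334)).sum()/w.sum(),row))
rp=np.array(rp);v=cv2.fitLine(rp.astype(np.float32),cv2.DIST_HUBER,0,.01,.01).ravel();print("line",v,rp[0],rp[-1])
a,b=plane("top",rp[0],zb),plane("top",rp[-1],zb);print(a,b,np.linalg.norm(a-b),"dir deg",np.degrees(np.arctan2(*(a-b)[1::-1])))
for P in [(207,148),(243,155),(206,291),(166,283)]: print(plane("top",P,zb+.008))
k=(hsv[...,2]<60).astype(np.uint8);k[:175]=0;k[255:]=0;k[:,:178]=0;k[:,210:]=0
c=max(cv2.findContours(k,0,1)[0],key=cv2.contourArea);g=cv2.minAreaRect(c);print(g,[plane("top",p,zb+.053) for p in cv2.boxPoints(g)],plane("top",g[0],zb+.053))
cv2.imwrite("pics/crop1.png",cv2.resize(t[130:305,155:410],None,fx=3,fy=3,interpolation=cv2.INTER_CUBIC))
```

```text
samples [array([111,  20, 176], dtype=uint8), array([111,  19, 179], dtype=uint8), array([ 8, 17, 59], dtype=uint8), array([ 15, 106, 171], dtype=uint8), array([150,   2, 156], dtype=uint8), array([135,   3, 153], dtype=uint8), array([ 16, 108, 153], dtype=uint8)]
tin 316.74365234375 262.890869140625 18.390304565429688 ((316.5948791503906, 262.5240478515625), (35.39558792114258, 36.2397575378418), 56.95308303833008) [ 0.4734 -0.1338  0.076 ] diam at fx 0.07828677832135808
tin 296.4375 218.9375 17.9464168548584 ((296.4837951660156, 218.64126586914062), (34.47277069091797, 35.18486404418945), 162.69296264648438) [ 0.5664 -0.0899  0.076 ] diam at fx 0.07639716639712742
tin 315.4287414550781 181.6448974609375 18.22751808166504 ((315.5329895019531, 181.07884216308594), (33.737892150878906, 35.750553131103516), 154.75045776367188) [ 0.6499 -0.1304  0.076 ] diam at fx 0.07759380288297665
line [  0.1198  -0.9928 320.5564 203.1   ] [326.4416 154.    ] [310.6445 286.    ]
[ 0.728  -0.1603  0.018 ] [ 0.4241 -0.126   0.018 ] 0.3058969090800041 dir deg -6.442794940932732
[0.7341 0.117  0.026 ]
[0.7192 0.0333 0.026 ]
[0.4087 0.1047 0.026 ]
[0.4244 0.1935 0.026 ]
((192.5, 213.5), (9.913251876831055, 54.52288055419922), 16.189205169677734) [array([0.5194, 0.1585, 0.071 ]), array([0.6346, 0.1316, 0.071 ]), array([0.6289, 0.1105, 0.071 ]), array([0.5139, 0.1379, 0.071 ])] [0.5737 0.1347 0.071 ]
```

View pics/crop1.png

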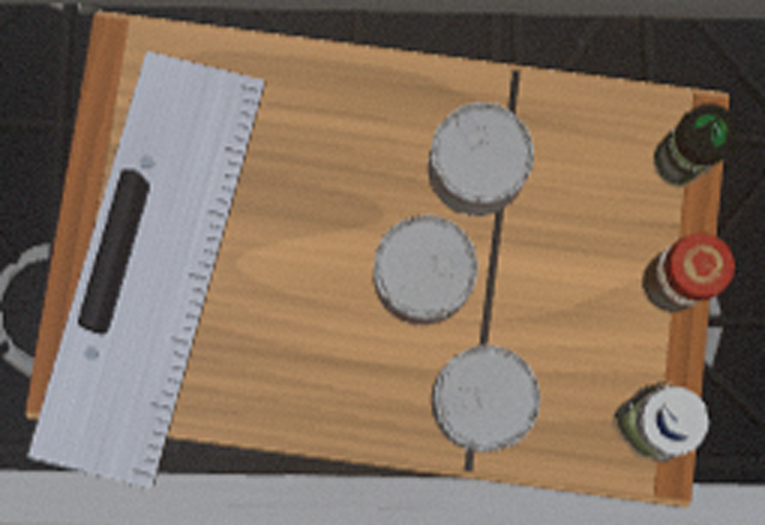

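Crop: the ruler is 13° off the board's axis, its near end hanging slightly over the board. Tins 1 and 3 already straddle the line, and the jars are well behind it. Next I refine the ruler edges and check for obstacles.

Run:
```python
from h import *
np.set_printoptions(precision=4,suppress=True)
t=cv2.imread("pics/top0.png");hsv=cv2.cvtColor(t,cv2.COLOR_BGR2HSV)
m=((hsv[...,1]<60)&(hsv[...,2]>110))
zb=.018;L=[];Rr=[]
for row in range(165,275):
    x=np.where(m[row,160:262])[0]+160
    L.append(plane("top",(x[0]-.5,row),zb+.008)[:2]);Rr.append(plane("top",(x[-1]+.5,row),zb+.008)[:2])
f=lambda P:cv2.fitLine(np.array(P,np.float32),cv2.DIST_HUBER,0,.001,.001).ravel()
fl,fr=f(L),f(Rr);n=np.array([-fr[1],fr[0]]);n*=np.sign(n[1])
print(fl,fr,[np.degrees(np.arctan(v[1]/v[0])) for v in(fl,fr)],"width",(fl[2:]-fr[2:])@n)
# ends along centre line
for name,mask in (("grip",hsv[...,2]<75),):
    k=mask.astype(np.uint8);k[:175]=0;k[255:]=0;k[:,:178]=0;k[:,210:]=0
    c=max(cv2.findContours(k,0,1)[0],key=cv2.contourArea);P=np.array([plane("top",p,zb+.053)[:2] for p in c[:,0]])
    u=np.array([n[1],-n[0]]);print("grip along",(P@u).min(),(P@u).max(),"across from front edge",((P-fr[2:])@n).min(),((P-fr[2:])@n).max())
    print("grip ctr by ruler edge+70:",fr[2:]+u*(((P@u).min()+(P@u).max())/2-fr[2:]@u)+.07*n)
print("teapot",plane("scene",(130,228),.02),"pepper",plane("scene",(205,190),.02),"board corner left",plane("scene",(150,236),.018),plane("top",(185,135),.018),"backguard",plane("scene",(40,240),.02),plane("scene",(250,120),.02))
u=np.array([np.cos(np.radians(-6.44)),np.sin(np.radians(-6.44))]);nn=np.array([-u[1],u[0]]);o=plane("top",(320.5564,203.1),zb)[:2]+.003*nn
for T in ([.4734,-.1338],[.5664,-.0899],[.6499,-.1304],fr[2:]): print("line frame",(T-o)@u,(T-o)@nn)
print("o",o)
for p in [(299,165),(383,189),(366,280),(378,229)]: q=plane("top",p,zb)[:2];print("jar base",(q-o)@u,(q-o)@nn)
```

```text
[ 0.9735 -0.2289  0.5885  0.1611] [ 0.9734 -0.2289  0.569   0.0678] [np.float32(-13.231775), np.float32(-13.23505)] width 0.09526711
grip along 0.46896278633021865 0.5873149694972191 across from front edge 0.054678664381708486 0.07706411450790301
grip ctr by ruler edge+70: [0.5751 0.1383]
teapot [0.8143 0.1833 0.02  ] pepper [ 0.8107 -0.0287  0.02  ] board corner left [0.7604 0.167  0.018 ] [0.7668 0.1711 0.018 ] backguard [0.9183 0.3357 0.02  ] [ 1.0358 -0.4126  0.02  ]
line frame -0.13882878620784517 -0.005271673680926535
line frame -0.05133957141700855 0.04878244082743316
line frame 0.036176120420065336 0.017903585889493485
line frame -0.06644000862312724 0.20579277010789082
o [ 0.6119 -0.1441]
jar base 0.08246003724478866 0.057082973184859
jar base 0.0518577926153211 -0.14177607317371613
jar base -0.15939025261467227 -0.12383297252550349
jar base -0.0419428078772127 -0.1393179569506148
```

```bash
python3 -m creep '[{"dp":[30,-42,0],"yaw":0.02,"hand":0.6},{"dp":[65,-90,0],"yaw":0.04,"hand":0.6},{"dp":[100,-138,0],"yaw":0.06,"hand":0.6},{"dp":[135,-186,0],"yaw":0.08,"hand":0.6},{"dp":[170,-234,-5],"yaw":0.1,"hand":0.6},{"dp":[205,-282,-15],"yaw":0.11,"hand":0.6},{"dp":[240,-330,-30],"yaw":0.12,"hand":0.6},{"dp":[275,-378,-50],"yaw":0.13,"hand":0.6},{"dp":[310,-426,-70],"yaw":0.14,"hand":0.6},{"dp":[340,-467,-90],"yaw":0.14,"hand":0.6}]' 40
python3 - <<'E'
from h import *
s=observe();print(s["time_s"],s["ee_pos"],s["ee_rot"],s["force"],s["gripper_width"],s["q"])
E
```

```text
time_s: 1.35
ee_pos: [0.5765, 0.1366, 0.1405]
ee_rot: [0.784, 0.621, -0.0, 0.0]
force: [0.4, 0.5, -0.3]
gripper_width: 0.0514
1.35 [0.57646326 0.13655385 0.14045302] [ 7.84078960e-01  6.20661051e-01 -1.66887142e-04  1.33117820e-04] [ 0.44034582  0.53985256 -0.27412142] 0.05135787640962053 [-0.38197351  0.55008168  0.09901209  1.77268305 -0.07006912  0.82245304
  1.08940871]
```

```bash
python3 -m creep '[{"dp":[-1,0,-20],"yaw":0,"hand":0.6},{"dp":[-1,0,-40],"yaw":0,"hand":0.6},{"dp":[-1,0,-60],"yaw":0,"hand":0.6},{"dp":[-1,0,-75],"yaw":0,"hand":0.6},{"dp":[-1,0,-88],"yaw":0,"hand":0.6},{"dp":[-1,0,-96],"yaw":0,"hand":0.6},{"dp":[-1,0,-100],"yaw":0,"hand":0.6},{"dp":[-1,0,-100],"yaw":0,"hand":0.6}]'
python3 - <<'E'
from h import *
for n in("scene","top"): cv2.imwrite(f"pics/{n}1.png",get_image(n)[:,:,::-1])
a=cv2.imread("pics/scene1.png")[130:340,130:420];cv2.imwrite("pics/s1c.png",cv2.resize(a,None,fx=2.7,fy=2.7,interpolation=2))
E
```

```text
time_s: 2.35
ee_pos: [0.5746, 0.1388, 0.0414]
ee_rot: [0.784, 0.621, 0.0, 0.0]
force: [-0.1, -0.1, -0.4]
gripper_width: 0.0513
```

View pics/s1c.png

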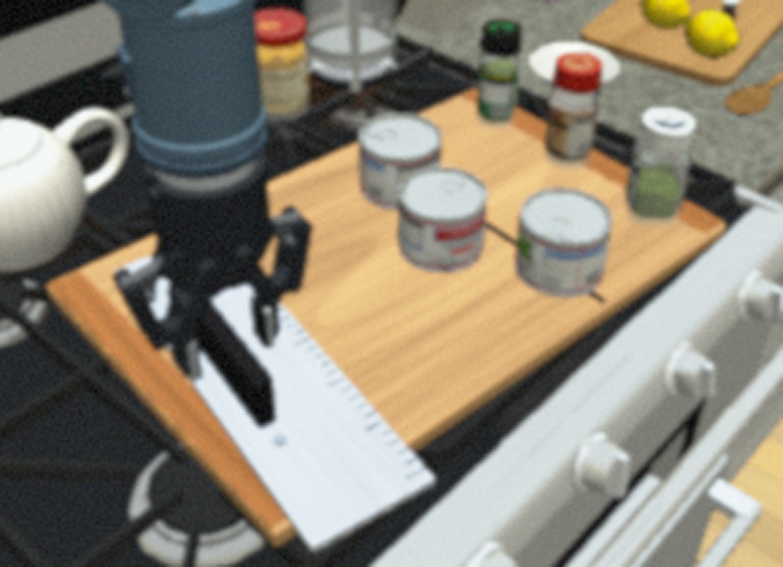

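The crop shows the fingers straddling the grip, at about (190,360) and (268,320), with free space on both sides. I close the gripper.

```bash
python3 -m creep '[{"dp":[0,0,-1],"yaw":0,"hand":0.0},{"dp":[0,0,-1],"yaw":0,"hand":0.0},{"dp":[0,0,-1],"yaw":0,"hand":0.0},{"dp":[0,0,-1],"yaw":0,"hand":0.0},{"dp":[0,0,-1],"yaw":0,"hand":0.0},{"dp":[0,0,-1],"yaw":0,"hand":0.0}]' 70
```

```text
time_s: 3.2
ee_pos: [0.5748, 0.1389, 0.0407]
ee_rot: [0.784, 0.621, 0.0, 0.0]
force: [-0.9, -0.3, 6.0]
gripper_width: 0.0148
```

```bash
python3 -m creep '[{"dp":[0,0,6],"yaw":0,"hand":0},{"dp":[0,0,14],"yaw":0,"hand":0},{"dp":[0,-8,20],"yaw":0.02,"hand":0},{"dp":[1,-22,20],"yaw":0.045,"hand":0},{"dp":[2,-38,20],"yaw":0.07,"hand":0},{"dp":[3,-54,20],"yaw":0.095,"hand":0},{"dp":[4,-70,20],"yaw":0.112,"hand":0},{"dp":[4,-79,20],"yaw":0.118,"hand":0},{"dp":[4,-82,20],"yaw":0.118,"hand":0},{"dp":[4,-82,20],"yaw":0.118,"hand":0}]'
python3 - <<'E'
from h import *
for n in("scene","top"): cv2.imwrite(f"pics/{n}2.png",get_image(n)[:,:,::-1])
a=cv2.imread("pics/scene2.png")[130:340,130:420];b=cv2.imread("pics/top2.png")[130:305,155:410]
cv2.imwrite("pics/c2.png",np.hstack([cv2.resize(a,(430,311)),cv2.resize(b,(370,311))]))
E
```

```text
time_s: 4.45
ee_pos: [0.5785, 0.0571, 0.0604]
ee_rot: [0.746, 0.666, 0.0, -0.0]
force: [0.4, 0.0, -3.3]
gripper_width: 0.0149
```

View pics/c2.png

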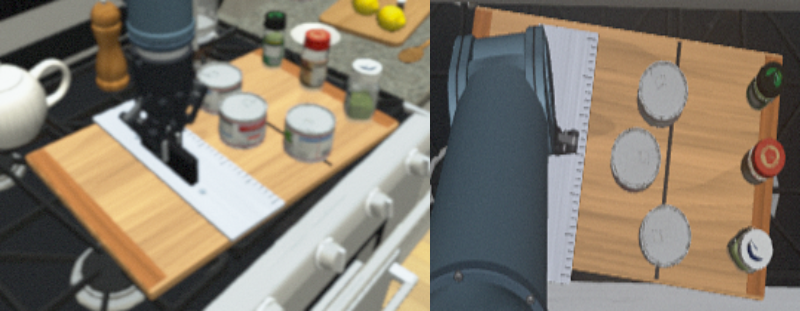

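The ruler is held level and parallel to the line, with its edge clear of all three tins in both views. I lower it onto the board.

```bash
python3 -m creep '[{"dp":[0,0,-8],"yaw":0,"hand":0},{"dp":[0,0,-15],"yaw":0,"hand":0},{"dp":[0,0,-18.5],"yaw":0,"hand":0},{"dp":[0,0,-19.5],"yaw":0,"hand":0},{"dp":[0,0,-19.5],"yaw":0,"hand":0}]'
python3 - <<'E'
from h import *
t=get_image("top")[:,:,::-1].copy();cv2.imwrite("pics/top3.png",t);hsv=cv2.cvtColor(t,cv2.COLOR_BGR2HSV)
m=((hsv[...,1]<60)&(hsv[...,2]>110))
u=np.array([np.cos(np.radians(-6.44)),np.sin(np.radians(-6.44))]);nn=np.array([-u[1],u[0]]);o=np.array([.6119,-.1441])
P=[]
for row in list(range(150,195))+list(range(235,280)):
    x=np.where(m[row,225:280])[0]+225
    P.append(plane("top",(x[-1]+.5,row),.026)[:2])
P=np.array(P);f=cv2.fitLine(P.astype(np.float32),cv2.DIST_HUBER,0,.001,.001).ravel()
print(f,np.degrees(np.arctan(f[1]/f[0])),"edge line-frame y", (f[2:]-o)@nn, np.std((P-f[2:])@np.array([-f[1],f[0]])))
s=observe();print(s["ee_pos"],s["force"],s["ft_torque"])
E
```

```text
time_s: 5.18
ee_pos: [0.5786, 0.0568, 0.0408]
ee_rot: [0.746, 0.666, 0.0, 0.0]
force: [0.5, -0.4, -2.3]
gripper_width: 0.0151
[ 0.9935405  -0.11347778  0.5586544  -0.01259049] -6.5158334 edge line-frame y 0.1247074985610504 0.0008081947733953016
[0.57872494 0.05680397 0.04084464] [-0.30770122 -0.46956164 -2.48993227] [ 0.06181797 -0.0146084  -0.05856802]
```

```bash
python3 -m creep '[{"dp":[-0.9,-8,0],"yaw":0,"hand":0},{"dp":[-2,-18,0],"yaw":0,"hand":0},{"dp":[-3,-27,0],"yaw":0,"hand":0},{"dp":[-3.7,-33,0],"yaw":0,"hand":0},{"dp":[-4.1,-36,0],"yaw":0,"hand":0},{"dp":[-4.4,-39,0],"yaw":0,"hand":0},{"dp":[-4.9,-43,0],"yaw":0,"hand":0},{"dp":[-5.4,-48,0],"yaw":0,"hand":0},{"dp":[-6,-53,0],"yaw":0,"hand":0},{"dp":[-6.5,-58,0],"yaw":0,"hand":0}]'
python3 -m creep '[{"dp":[-0.6,-5,0],"yaw":0,"hand":0},{"dp":[-1.1,-10,0],"yaw":0,"hand":0},{"dp":[-1.7,-15,0],"yaw":0,"hand":0},{"dp":[-2.3,-20,0],"yaw":0,"hand":0},{"dp":[-2.8,-25,0],"yaw":0,"hand":0},{"dp":[-3.4,-30,0],"yaw":0,"hand":0},{"dp":[-4,-35,0],"yaw":0,"hand":0},{"dp":[-4.5,-40,0],"yaw":0,"hand":0},{"dp":[-5.1,-45,0],"yaw":0,"hand":0},{"dp":[-5.6,-50,0],"yaw":0,"hand":0}]'
cat > m.py <<'E'
from h import *
import sys
t=get_image("top")[:,:,::-1].copy();s=get_image("scene")[:,:,::-1]
cv2.imwrite(f"pics/top{sys.argv[1]}.png",t);hsv=cv2.cvtColor(t,cv2.COLOR_BGR2HSV)
cv2.imwrite(f"pics/c{sys.argv[1]}.png",np.hstack([cv2.resize(s[130:340,130:420],(430,311)),cv2.resize(t[130:305,155:410],(370,311))]))
b=cv2.resize(t[130:305,240:420],None,fx=4,fy=4,interpolation=2);cv2.imwrite(f"pics/z{sys.argv[1]}.png",b[:600])
a=np.radians(-6.44);u=np.array([np.cos(a),np.sin(a)]);nn=np.array([-u[1],u[0]]);o=np.array([.6119,-.1441])
g=cv2.cvtColor(t,cv2.COLOR_BGR2GRAY)
big=cv2.resize(g[140:300,290:365],None,fx=4,fy=4,interpolation=2)
C=cv2.HoughCircles(cv2.GaussianBlur(big,(5,5),1.5),cv2.HOUGH_GRADIENT_ALT,1,100,param1=100,param2=.6,minRadius=60,maxRadius=80)
if C is not None:
  for x,y,r in C[0][:,:3]:
    p=plane("top",(x/4+290-.4,y/4+140-.4),.076)[:2]-o;print("tin line-frame mm",(1e3*p@u).round(1),(1e3*p@nn).round(1),"r px",r/4)
q=observe();print(q["time_s"],q["ee_pos"],q["force"])
p=q["ee_pos"][:2]-o;print("tcp line-frame",p@u,p@nn,"edge est",p@nn-.070)
E
python3 m.py 4
```

```text
time_s: 6.48
ee_pos: [0.572, -0.0015, 0.0408]
ee_rot: [0.746, 0.666, 0.0, 0.0]
force: [-0.3, 1.1, -1.8]
gripper_width: 0.015
time_s: 7.72
ee_pos: [0.5665, -0.0512, 0.0408]
ee_rot: [0.746, 0.666, 0.0, -0.0]
force: [1.2, 4.8, -1.0]
gripper_width: 0.0149
tin line-frame mm -53.9 -21.1 r px 16.675892
tin line-frame mm 35.4 -18.0 r px 18.295322
tin line-frame mm 35.4 -18.0 r px 15.908938
7.825 [ 0.5662777  -0.05246262  0.04075173] [-0.36342826  1.563326   -2.20543532]
tcp line-frame -0.05561270771514143 0.08594201423881535 edge est 0.015942014238815347
```

View pics/c4.png

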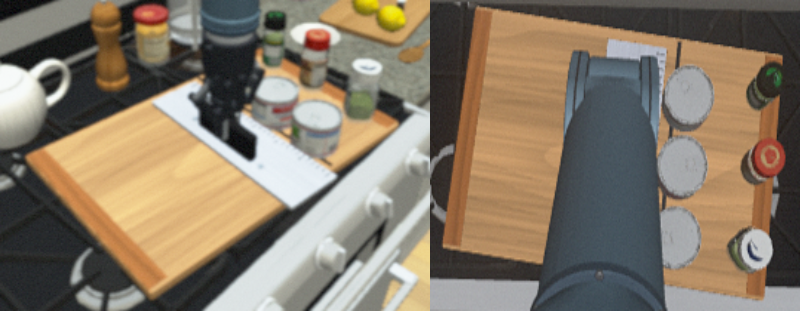

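```bash
python3 -m creep '[{"dp":[-0.5,-4,0],"yaw":0,"hand":0},{"dp":[-0.9,-8,0],"yaw":0,"hand":0},{"dp":[-1.2,-10.5,0],"yaw":0,"hand":0},{"dp":[-1.3,-12,0],"yaw":0,"hand":0},{"dp":[-1.3,-12,0],"yaw":0,"hand":0},{"dp":[-1.3,-12,0],"yaw":0,"hand":0}]'
python3 m.py 5
python3 - <<'E'
from h import *
t=cv2.imread("pics/top5.png")
for r in list(range(150,166))+list(range(276,288)): print(r,t[r,304:334].mean(1).astype(int))
E
```

```text
time_s: 8.57
ee_pos: [0.5651, -0.0635, 0.0408]
ee_rot: [0.746, 0.666, -0.0, 0.0]
force: [0.1, 3.1, -1.6]
gripper_width: 0.0151
tin line-frame mm 35.7 -33.3 r px 17.81918
tin line-frame mm 35.7 -33.3 r px 15.883866
8.675 [ 0.56507151 -0.06342719  0.0407595 ] [ 0.57362014  2.57003935 -1.45075152]
tcp line-frame -0.05558147778870866 0.07491134627773363 edge est 0.004911346277733625
150 [149 149 147 149 154 141 143 134 132 133 125 128 141  99  94  65  61  54
  39  42  41  39  45  55  56  50  51  50  52  47]
151 [147 149 149 148 145 153 150 149 149 148 148 150 152 139 138 134 133 127
 132 139 101  92  93  61  60  38  39  40  46  44]
152 [152 150 150 154 151 151 151 149 148 147 148 149 151 149 149 150 147 145
 149 155 139 144 145 134 133 125 126 142  98  99]
153 [146 146 147 147 147 151 150 148 152 152 148 149 153 152 149 150 150 149
 145 147 146 125  95  96 117 146 148 155 143 139]
154 [150 146 148 145 147 145 147 147 143 146 146 148 150 149 151 145 147 150
 154 147 152 115  45  58 119 150 147 147 148 145]
155 [175 176 168 164 157 149 147 146 146 145 145 147 144 146 146 147 145 147
 147 1
[... 2137 characters left out ...]
 76  75  71  69
  69  64  85 132 131 135 146 142 153 140 141 147]
283 [ 79  84  84  79  80  79  81  81  80  81  76  75  78  77  76  76  71  73
  67  66  87 150 144 143 144 137 144 141 141 143]
284 [ 66  79  78  81  85  80  78  78  76  76  73  83  79  71  74  71  74  69
  64  66  75 146 143 145 140 143 141 143 147 146]
285 [ 59  60  68  71  80  76  85  77  79  80  82  75  76  75  75  71  73  71
  67  61  75 151 146 143 144 142 143 143 141 140]
286 [ 58  63  55  63  63  74  76  83  78  75  78  81  77  75  76  74  76  71
  67  62  80 148 148 144 143 143 148 142 144 145]
287 [ 58  60  64  59  65  61  66  77  78  81  81  76  75  75  74  76  71  66
  70  64  69 133 146 142 144 145 142 145 144 145]
```

View pics/z5.png

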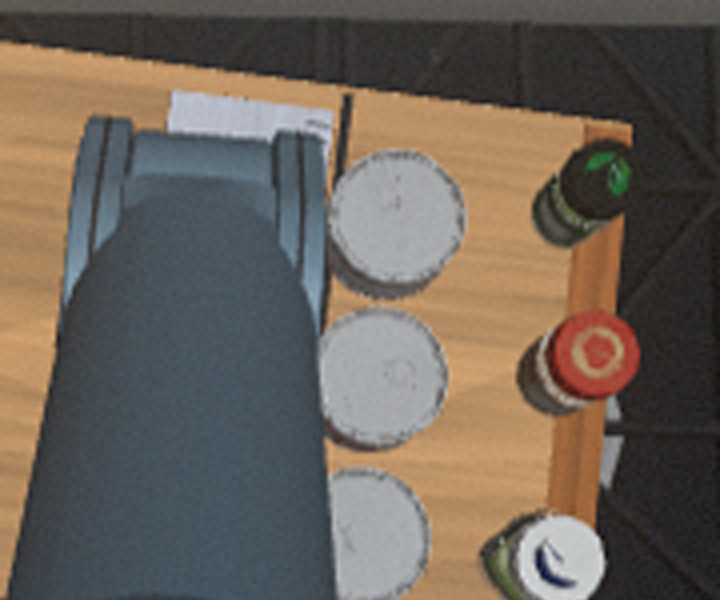

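The zoomed view shows all three tins upright against the edge. About 4–5 mm remains between the ruler edge (x≈322.8 at row 159) and the line's near edge (x≈324.7).

```bash
python3 -m creep '[{"dp":[-0.2,-1.5,0],"yaw":0,"hand":0},{"dp":[-0.3,-3,0],"yaw":0,"hand":0},{"dp":[-0.5,-4,0],"yaw":0,"hand":0},{"dp":[-0.5,-4.3,0],"yaw":0,"hand":0},{"dp":[-0.5,-4.3,-0.5],"yaw":0,"hand":0},{"dp":[-0.5,-4.3,-0.5],"yaw":0,"hand":0}]'
python3 m.py 6
python3 - <<'E'
from h import *
t=cv2.imread("pics/top6.png")
for r in list(range(154,167)): print(r,t[r,317:332].mean(1).astype(int))
E
```

```text
time_s: 9.43
ee_pos: [0.5647, -0.0675, 0.0407]
ee_rot: [0.746, 0.666, 0.0, 0.0]
force: [-1.7, 4.5, 5.3]
gripper_width: 0.015
tin line-frame mm 32.8 -36.9 r px 17.016655
9.525 [ 0.56465339 -0.06751897  0.04067078] [-1.6505176   4.44396519  5.46394802]
tcp line-frame -0.055538013872004695 0.07079848579701044 edge est 0.0007984857970104314
154 [152 149 148 152 151 151 149 148 117  43  57 119 147 149 147]
155 [145 146 145 146 147 145 145 147 122  44  62 129 153 149 146]
156 [150 144 122 144 144 145 148 149 102  48  58 128 146 150 147]
157 [181 179 167 174 171 169 176 125  74  50  65 145 149 146 148]
158 [189 193 185 187 183 187 193 171  74  46  67 153 149 146 144]
159 [191 188 183 190 191 192 193 190  77  48  76 154 145 147 143]
160 [188 138 158 165 190 191 194 188  49  52  78 155 148 147 147]
161 [192 165 145 151 160 139 142 162  40  54  96 153 148 142 146]
162 [198 191 179 179 178 166 175 187  43  59 118 144 147 145 144]
163 [120 129 149 154 172 171 196 166  41  59 119 141 135 141 137]
164 [ 46  67  91  94 109 115 199 160  42  59 117 143 142 138 136]
165 [ 63  62  84  83  84  90 160 153  43  62 139 143 138 142 143]
166 [ 70  63  94  85  87  96 127 111  50  68 146 139 136 137 138]
```

```bash
python3 -m creep '[{"dp":[0,-0.4,0],"yaw":0,"hand":0},{"dp":[0,-0.4,0.3],"yaw":0,"hand":0},{"dp":[0,-0.4,0.3],"yaw":0,"hand":0.45},{"dp":[0,-0.4,0.3],"yaw":0,"hand":0.45},{"dp":[0,-0.4,0.3],"yaw":0,"hand":0.45},{"dp":[0,-0.4,0.3],"yaw":0,"hand":0.45}]'
python3 -m creep '[{"dp":[0,0,8],"yaw":0,"hand":0.45},{"dp":[0,0,20],"yaw":0,"hand":0.45},{"dp":[0,0,40],"yaw":0,"hand":0.45},{"dp":[0,0,65],"yaw":0,"hand":0.45},{"dp":[0,0,95],"yaw":0,"hand":0.45},{"dp":[0,25,125],"yaw":0,"hand":0.45},{"dp":[-10,65,150],"yaw":0,"hand":0.45},{"dp":[-25,110,165],"yaw":0,"hand":0.45},{"dp":[-40,155,170],"yaw":0,"hand":0.45},{"dp":[-60,200,170],"yaw":0,"hand":0.45}]'
python3 -m creep '[{"dp":[-20,45,0],"yaw":0,"hand":0.45},{"dp":[-45,90,0],"yaw":0,"hand":0.45},{"dp":[-75,140,0],"yaw":0,"hand":0.45},{"dp":[-105,180,0],"yaw":0,"hand":0.45},{"dp":[-120,200,0],"yaw":0,"hand":0.45},{"dp":[-120,200,0],"yaw":0,"hand":0.45}]'
python3 m.py 7
python3 - <<'E'
from h import *
t=cv2.imread("pics/top7.png");hsv=cv2.cvtColor(t,cv2.COLOR_BGR2HSV)
a=np.radians(-6.44);u=np.array([np.cos(a),np.sin(a)]);nn=np.array([-u[1],u[0]]);o=np.array([.6119,-.1441])
m=((hsv[...,1]<60)&(hsv[...,2]>110))
E
```

```text
time_s: 10.28
ee_pos: [0.5646, -0.0683, 0.0405]
ee_rot: [0.746, 0.666, -0.0, 0.0]
force: [0.1, -0.1, 0.3]
gripper_width: 0.0382
time_s: 11.52
ee_pos: [0.5047, 0.1337, 0.2123]
ee_rot: [0.746, 0.666, 0.001, 0.001]
force: [0.7, -0.2, -0.7]
gripper_width: 0.0384
time_s: 12.28
ee_pos: [0.3834, 0.3339, 0.2115]
ee_rot: [0.744, 0.668, 0.001, -0.0]
force: [0.5, -0.2, -0.2]
gripper_width: 0.0381
tin line-frame mm -138.1 -35.1 r px 17.78088
tin line-frame mm -51.9 -36.0 r px 16.56761
12.375 [0.38535742 0.33131688 0.21110752] [-0.26224748 -0.54957994  0.27227533]
tcp line-frame -0.2784370963195023 0.4470073124832979 edge est 0.3770073124832979
```

View pics/z7.png

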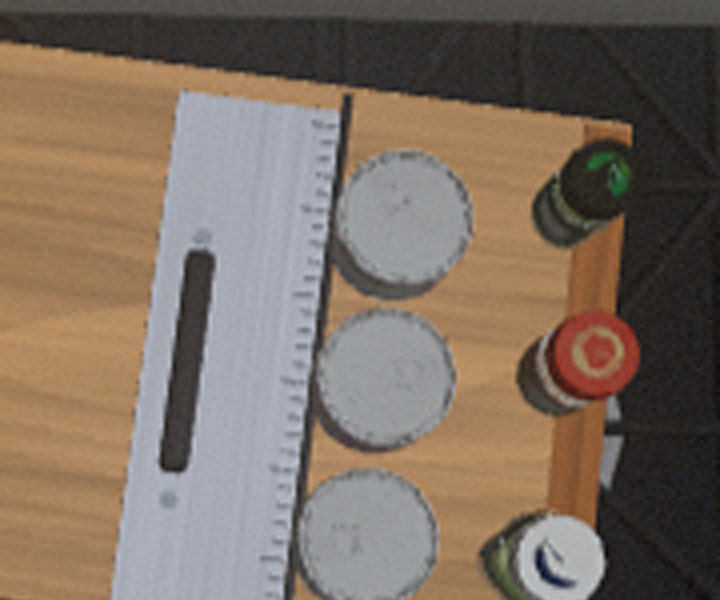

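View pics/c7.png

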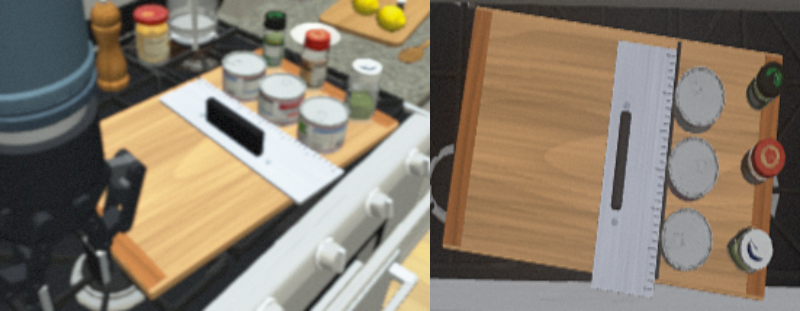

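The row is straight along the ruler, and the ruler lies flat with the full line visible beside its edge. The jars have not moved. I do one numeric check before handing in.

Run:
```python
from h import *
t=get_image("top")[:,:,::-1].copy();hsv=cv2.cvtColor(t,cv2.COLOR_BGR2HSV)
a=np.radians(-6.44);u=np.array([np.cos(a),np.sin(a)]);nn=np.array([-u[1],u[0]]);o=np.array([.6119,-.1441])
m=((hsv[...,1]<70)&(hsv[...,2]>90)).astype(np.uint8);P=[]
for row in range(165,275):
    e0=323-(row-165)*.12; x=np.where(m[row,290:int(e0)+2])[0]+290
    P.append(plane("top",(x[-1]+.5,row),.026)[:2])
P=np.array(P);f=cv2.fitLine(P.astype(np.float32),cv2.DIST_HUBER,0,.001,.001).ravel();print("edge y mm",1e3*(f[2:]-o)@nn,np.degrees(np.arctan(f[1]/f[0])))
for c in [(342,185),(337,225),(332,264)]:
    k=m.copy();z=np.zeros_like(k);cv2.circle(z,c,22,1,-1);k&=z
    yy,xx=np.mgrid[:420,:560];k[(xx< 325-(yy-165)*.12)]=0
    q=max(cv2.findContours(k,0,1)[0],key=cv2.contourArea);e=cv2.fitEllipse(cv2.convexHull(q));p=plane("top",e[0],.076)[:2]-o
    print("tin",np.round(e[1],1),1e3*p@u,1e3*p@nn)
```

```text
edge y mm 0.06745531484646072 -6.4258795
tin [33.6 35. ] 37.29445839949466 -37.617308880380925
tin [34.7 35.4] -51.26363709145354 -37.32021747099061
tin [35.7 36.3] -138.7603698871346 -36.460024699819215
```

```bash
python3 -c "
from station import *
print(sign_off())"
```

```text
the job is handed in; nothing more can be done
None
```

The job is handed in: the three tins stand upright in one row against the ruler's edge, right at the dark line. I picked up the ruler by its grip, turned it parallel to the line, set it down and slid it slowly into the tins. Then I released it flat on the board and moved the arm clear, at about 12.5 s of the 35 s.

My last checks, in the line's frame:

| Check | Measured | Target |
|---|---|---|
| Ruler edge | 0.1 mm from the line's near edge, less than 0.1° off parallel | 0 mm, parallel |
| Tin centres across the line | -37.6, -37.3 and -36.5 mm | -38 mm |

- **Measurement disagreement:** A second measurement by circle detection found only two of the tins, at about -36 and -35 mm. I trusted it less because its fitted circles varied in size from tin to tin.
- **Jars and forces:** By eye, the jars looked unmoved in the final pictures. The forces printed after each move stayed under about 10 N, and no gripper contact with the tins showed in the pictures.

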